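# Set the depth stop of a jar lidding stand

### The job

Two lidding stands are on the table; set the depth stop of the one that holds the tall chilli jar with the broad yellow screw lid. Lower that stand's stop rod by its black knob until the foot of the rod rests on the jar's lid, then press the same stand's clamp lever fully down to lock it. Leave the jar standing upright under the foot.

Things in the scene. Friction and masses are not known exactly. Their poses are not given: they have to be found in the camera images.
- stand: Fixed aluminium lidding stand that holds the chilli jar (an identical one with a pink tub is not to be set). Origin: table top under the stop rod's axis; x from rod to column (85 mm), y to the clamp lever's side, z up. Base 170x120 mm, rubber pad top z=12 mm. Head top z=195, bushing and column top 200 mm. Lever pivot pin, parallel to x, at x=0, y=+55, z=192 mm.
- stand_knob (a point): Centre of the black round knob (28 mm diameter, 28 mm high) on this stand's stop rod. The 11 mm rod slides only up and down; its rubber foot (34 mm diameter) has its underside 132 mm below this point and starts 25 to 50 mm above the jar's lid. About 2.5 N of friction; stays where left, even unlocked. With the foot on the lid the knob's underside is 29 mm above the head.
- stand_lever (a joint): Angle (rad) of this stand's clamp lever: flat steel, black tip 26 mm wide, 11 mm thick, reaching 77 mm from the pivot towards the stand's +y. Near 0 (start 0 to 0.1) it stands up at 45 degrees; at 0.70 (its stop, locked) it is down, 5 degrees above level. Push it down from above, about 2 to 3 N at 45 mm from the pivot; it stays where left.
- chilli_jar: Closed chilli jar with a broad yellow screw lid, 65 mm diameter, 94 mm tall, about 0.4 kg, standing loose on the pad under the foot of the stop rod, its axis within about 12 mm of the rod's. Origin: centre of its underside; z up; flat lid top at z = 94 mm.
Things that resemble listed ones, but are neither listed nor needed, are in the scene too. Leave any red look-alike of the chilli_jar alone.

How it is judged:
By the outcome, as a careful person would: the job done as asked, in the order asked, and still so for the second after the job is handed in, with the robot touching nothing.
It also fails if it takes over 42 s, if anything falls off the work surface, if the arm or the gripper's body presses on something with over 40 N, if the wrist force passes 120 N, or if a joint passes its speed limit or range.

### The arm

A 7-joint arm with a two-finger parallel gripper is mounted at the origin on a cart in front of the work surface, level with it; the furniture and walls round the work are solid. World frame = base frame: x ahead of the robot, y to its left, z up, the work surface at z = 0. Lengths are in mm, angles in rad, forces in N, time in s.
With the tool pointing down it reaches from about 400 to 850 mm from the base axis. Payload 6.9 kg.
Tool frame: the origin (TCP) lies on the centre line of the jaws, within the pads' length; the fingertips stand 22 mm ahead of it and the grasp point (between the pads) lies 3 mm ahead of it (r.nose_length is the z of the fingertips in the tool frame, in mm); z points along the fingers, y is the line along which they close (so a half turn about z gives the same grasp; the last joint's range is limited). The gripper opens to 85 mm and grips with 20 to 120 N. Pads are 22 mm wide; open, the fingers measure 114 mm over their backs; the gripper's body (76 mm by 85 mm) begins 54 mm behind the grasp point. The pads swing forward as they close: fully open they stand 13 mm farther back than shut.
Start: joints at [-1.014, 0.507, -0.238, 1.5, 0.126, 1.149, -0.155], TCP at [272.319, 562.542, 216.375] pointing down, gripper open.
Joint ranges: [-3.08, 3.08], [-0.24, 2.05], [-1.43, 1.35], [0, 2.5], [-1.52, 4.66], [0.17, 1.96], [-2.89, 2.89]. Speed limits (rad/s): [2.39, 2.39, 3.14, 3.14, 3.14, 3.14, 3.14].

### API

Orientations are given as a unit quaternion [w, x, y, z].
In Python, from plant import status, imaging, job, r gives the robot as it stands.
- The arm moves only by the tool servo_tool, never from a script. Its arguments are lists of equal length, an entry for each row: "dp": the shift along the tool's x, y, z in mm, a list of three; "spin": the turn about the tool's z in degrees; "gripper": the opening, from -1 (shut) to 1 (fully open), so that 0 is half open. In form: {"dp": [[dx, dy, dz], ...], "spin": [spin, ...], "gripper": [gripper, ...]}. A call has 1 to 10 rows; each row is the pose to reach, as a shift and turn from the pose commanded when the call began, along the tool's axes at that moment; what a row does not reach only later rows make up. A row lasts 1/12 s, in which the tool goes at most 41.7 mm and 7.16 degrees, less where a joint would pass 70% of its speed; a pose out of reach is approached as far as the arm can. A call with a gripper value outside its range is refused whole. The fingers move at their own pace and stop on an object; "newtons" is the grip in N (left out, the last holds). Time passes only in rows, so rows that repeat a pose let the fingers close. It gives the time, the measured TCP pose, the force, the opening and the grip force at its end, in the units of the state.
- status.read_state(): the state, without advancing time (a new reading comes with each control period).
- imaging.get_image(name): name is "scene" or "top"; returns the picture (384x512x3 uint8, blue, green, red); there is no depth.
- imaging.camera_info(name): a dict with "camera_matrix" (3x3 intrinsics, pixels), "world_to_cam" (4x4, takes a point from world to camera coordinates). Camera axes: x right, y down, z forward; pixel columns grow to the right and rows downward; lengths in mm; the calibration is good to about 2 mm. A picture is of the moment at which its call begins. camera_info takes no time and is no camera call.
- job.hand_in(): hands the job in; it is judged then, once.
Trained networks look in the newest picture that a camera, given by its name, has taken for a name from the list of things; names that differ only in an ending like _2 or _b are one class to them, and where a whole thing is asked for, a point or a joint stands for the part that bears it (a point fixed in the world has none). Each returns a list of dicts, best first, with "conf" (0 to 1); they miss things now and then, are a little off and sometimes report something else, mostly with a low value. They report only what shows in the picture. A call takes as long as a camera call. They do not tell look-alikes from the thing itself.
- imaging.boxes_of(label, camera): "centre" ([x, y, z] in mm, in world coordinates, good to about 4 mm: the middle of the surface that is visible of it).
- imaging.silhouettes(label, camera): "mask" (384x512 bool, what is visible of it).
The state is a dict: "time_s": time; "joints": joint angles; "qvel": joint speeds; "joint_torque": joint torques, N m; "eef_pos": TCP position; "eef_rot": TCP orientation; "ft_force": force on the tool from outside, world axes, zero at the start; "ft_torque": the same for the moment, N m; "grip_width": finger opening in mm; "finger_force": force on a finger pad.
Only numpy, scipy, OpenCV 4.12 (cv2) and the standard library are available. Lean on these libraries where they do the work, as an engineer would, in place of code of your own. Each camera call takes 0.05 s, during which the arm holds its last target. There are 200 camera calls.

## Working session

There is one attempt and no reset: what is moved stays moved. The work goes in short steps, Python scripts to look and compute and a tool call to move; the robot and the scene stay as the last step left them, time stands still between calls to the robot, and variables do not carry over. Pictures are saved under pics/ and viewed, at most 10 in all, crops included, and the job is handed in when it is done.

Besides the shell and the picture viewer there is one more tool, called after "Emit:" by a JSON object that holds its "method" and its "body", one argument or row to a line. servo_tool: Moves the arm, as the interface text tells. Its arguments: {"type":"object","properties":{"dp":{"type":"array","items":{"type":"array","items":{"type":"number"}}},"spin":{"type":"array","items":{"type":"number"}},"gripper":{"type":"array","items":{"type":"number"}},"newtons":{"type":"number"}},"required":["dp","spin","gripper"]}

```bash
mkdir -p pics; cat > h.py <<'E'
from plant import status, imaging, job, r
import numpy as np, cv2
def cam(n):
    c=imaging.camera_info(n); return np.array(c["camera_matrix"]),np.array(c["world_to_cam"])
def proj(n,P):
    K,T=cam(n); P=np.atleast_2d(P); q=(T[:3,:3]@P.T+T[:3,3:]); p=K@q; return (p[:2]/p[2]).T
E
python3 - <<'E'
from h import *
a=imaging.get_image("scene");b=imaging.get_image("top")
cv2.imwrite("pics/a.png",a);cv2.imwrite("pics/b.png",b)
for l in ["stand","stand_knob","stand_lever","chilli_jar"]:
    for c in ["scene","top"]:
        print(l,c,[(np.round(d["centre"]),round(d["conf"],2),np.round(proj(c,d["centre"])[0])) for d in imaging.boxes_of(l,c)])
s=status.read_state();print(s)
E
```

```text
stand scene [(array([492., 231., 144.]), 0.74, array([187., 180.]))]
stand top [(array([487., 239., 186.]), 0.92, array([168., 218.]))]
stand_knob scene [(array([479., 226., 258.]), 0.86, array([177., 145.]))]
stand_knob top [(array([481., 230., 293.]), 0.63, array([162., 214.]))]
stand_lever scene [(array([454., 309., 225.]), 0.82, array([154., 146.])), (array([480., 230., 257.]), 0.29, array([176., 145.]))]
stand_lever top [(array([452., 314., 225.]), 0.51, array([132., 227.]))]
chilli_jar scene [(array([472., 216.,  79.]), 0.9, array([186., 205.])), (array([649.,  77.,  70.]), 0.88, array([271., 209.]))]
chilli_jar top [(array([471., 216., 104.]), 0.75, array([182., 229.])), (array([655.,  93.,  95.]), 0.65, array([234., 168.]))]
{'time_s': 0.5, 'joints': array([-1.01451891,  0.50755271, -0.23759053,  1.50024677,  0.12570826,
        1.14888715, -0.1547981 ]), 'qvel': array([ 0.00153219, -0.00017565, -0.00039521, -0.00100742, -0.00077423,
       -0.00026838, -0.00023962]), 'joint_torque': array([ 2.46711847e-03, -6.19853783e+01, -2.18208455e+00, -2.49774528e+01,
        1.38872428e-02,  3.03692417e-03, -1.08924581e-05]), 'eef_pos': array([272.3065526 , 562.52437223, 216.32571587]), 'eef_rot': array([-1.30275313e-05,  2.23495677e-01,  9.74704919e-01, -5.58172511e-05]), 'ft_force': array([-1.17491609, -0.81630923, -0.50078308]), 'ft_torque': array([-0.00561693, -0.01218312, -0.0330684 ]), 'finger_force': 0.0, 'grip_width': 85.34144635461064}
```

View pics/a.png

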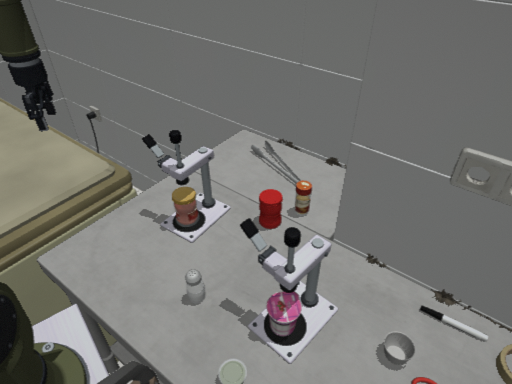

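View pics/b.png

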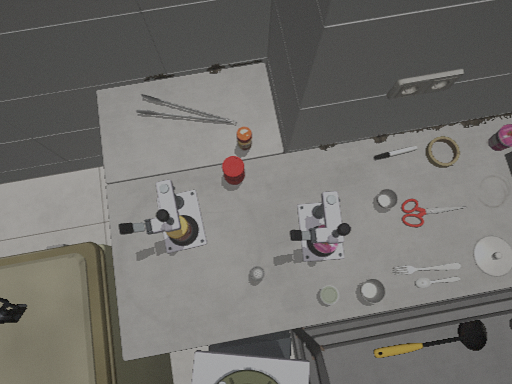

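The chilli jar's stand is the left one: in scene its knob is at (176,137) and the yellow lid at (185,195); in top its knob is at (162,214), the column top at (165,188) and the lever tip at (126,228). The pink tub's stand is on the right. Next I'll refine the geometry.

```bash
python3 - <<'E'
from h import *
a=cv2.imread("pics/a.png");b=cv2.imread("pics/b.png")
for l in ["stand_knob","stand_lever"]:
    px={}
    for c in ["scene","top"]:
        for m in imaging.silhouettes(l,c):
            v,u=np.nonzero(m["mask"]); print(l,c,round(m["conf"],2),u.mean(),v.mean(),u.min(),u.max(),v.min(),v.max())
            px.setdefault(c,(u.mean(),v.mean()))
    if len(px)==2:
        Ps=[cam(c)[0]@cam(c)[1][:3] for c in ["scene","top"]]
        X=cv2.triangulatePoints(Ps[0],Ps[1],np.array(px["scene"]),np.array(px["top"]));print("tri",(X[:3]/X[3]).ravel())
A=cv2.resize(a[115:245,130:240],None,fx=4.5,fy=4.5,interpolation=cv2.INTER_CUBIC)
B=cv2.resize(b[165:265,110:220],None,fx=5,fy=5,interpolation=cv2.INTER_CUBIC)
cv2.imwrite("pics/ac.png",A);cv2.imwrite("pics/bc.png",B)
for c in ("scene","top"):
    R=cam(c)[1]; print(c,-R[:3,:3].T@R[:3,3])
E
```

```text
stand_knob scene 0.6 177.26621160409556 148.96245733788396 169 188 130 183
stand_knob top 0.67 162.97333333333333 215.83333333333334 156 170 209 222
tri [484.1316653  239.68635248 238.46060207]
stand_lever top 0.75 132.82200647249192 227.61165048543688 118 150 222 234
scene [ 176.14789041 -482.93732239  726.68680658]
top [ 357.02449785   22.36779677 1136.58934108]
```

View pics/ac.png

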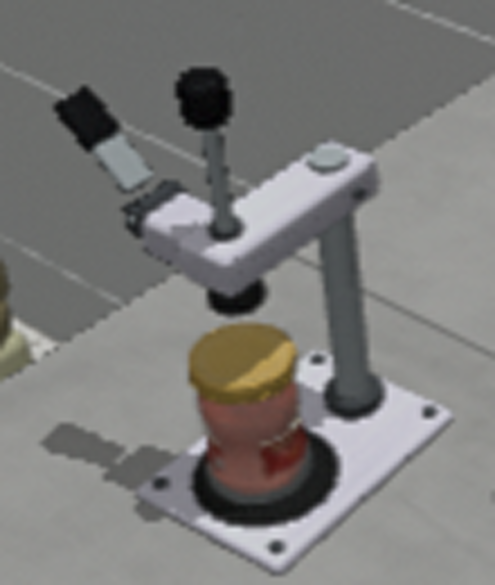

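View pics/bc.png

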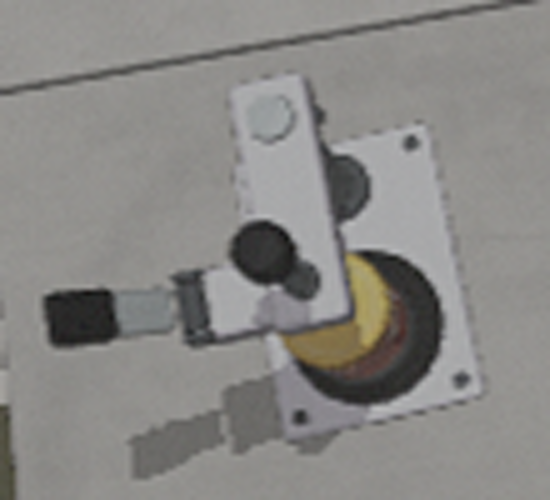

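```bash
cat > fit.py <<'E'
from h import *
from scipy.optimize import least_squares
S=lambda x,y:((x+.5)/4.5-.5+130,(y+.5)/4.5-.5+115)
T=lambda x,y:((x+.5)/5-.5+110,(y+.5)/5-.5+165)
# stand-frame base corners: x extents unknown centre bx
obs=[("scene","k",S(203,99)),("scene","b",S(225,228)),("scene","c",S(328,157)),("scene","c1",S(452,415)),("scene","c2",S(283,572)),("scene","c3",S(140,492)),
("top","k",T(264,251)),("top","b",T(300,280)),("top","c",T(271,117)),("top","c1",T(425,125)),("top","c2",T(483,393)),("top","c3",T(288,437)),
("scene","t",S(84,117)),("top","t",T(82,317))]
def pts(q):
    x,y,w,zk,bx,bz,lv=q; R=np.array([[np.cos(w),-np.sin(w)],[np.sin(w),np.cos(w)]])
    rr=65; a=np.pi/4-lv  # tip centre about 65 from pivot
    L={"k":(0,0,zk),"b":(0,0,200),"c":(85,0,200),"c1":(bx+85,-60,bz),"c2":(bx-85,-60,bz),"c3":(bx-85,60,bz),"t":(0,55+rr*np.cos(a),192+rr*np.sin(a))}
    return {k:np.r_[R@v[:2]+[x,y],v[2]] for k,v in L.items()}
def res(q):
    p=pts(q); e=np.concatenate([proj(c,p[k])[0]-o for c,k,o in obs]); return np.r_[e,(q[5]-10)/3,(q[6]-.05)/.05]
s=least_squares(res,[480,230,0,275,30,10,.05],loss="soft_l1")
print(np.round(s.x,3)); print(np.round(res(s.x).reshape(-1,2),1).tolist()); print({k:np.round(v,1).tolist() for k,v in pts(s.x).items()})
E
python3 fit.py
```

```text
[4.79415e+02 2.29430e+02 3.20000e-01 2.80409e+02 3.14970e+01 6.87400e+00
 2.80000e-02]
[[0.3, -0.3], [-0.0, -0.7], [-0.3, -0.4], [1.1, -0.6], [-0.5, -0.0], [-1.2, -0.1], [0.7, 0.4], [0.7, -0.1], [0.1, -0.2], [0.8, -1.5], [1.1, -0.2], [-0.2, 0.7], [-0.4, -1.0], [-1.4, 0.3], [-1.0, -0.4]]
{'k': [479.4, 229.4, 280.4], 'b': [479.4, 229.4, 200.0], 'c': [560.1, 256.2, 200.0], 'c1': [608.9, 209.1, 6.9], 'c2': [447.5, 155.6, 6.9], 'c3': [409.8, 269.6, 6.9], 't': [447.3, 326.5, 236.6]}
```

Emit:
{"method": "servo_tool", "body": {
  "dp": [
    [0,0,-40],
    [0,0,-80],
    [0,0,-120],
    [0,0,-140],
    [-30,-20,-140],
    [-62,-39,-140],
    [-95,-60,-140],
    [-127,-80,-140],
    [-160,-101,-140],
    [-192,-121,-140]
  ],
  "spin": [5,10,15,20,25,30,35,40,46,46],
  "gripper": [-1,-1,-1,-1,-1,-1,-1,-1,-1,-1]
}}

```text
time_s: 1.53
eef_pos: [393.1, 368.1, 356.7]
eef_rot: [0.0, 0.589, 0.808, 0.0]
ft_force: [0.9, 0.3, 0.2]
grip_width: -0.0
finger_force: 0.0
```

```bash
cat > go.py <<'E'
from h import *
import sys
from scipy.spatial.transform import Rotation as Ro
s=status.read_state(); q=s["eef_rot"]; R=Ro.from_quat([q[1],q[2],q[3],q[0]])
t=np.array([float(v) for v in sys.argv[1:4]])
print("d tool",np.round(R.inv().apply(t-s["eef_pos"]),1),"pos",np.round(s["eef_pos"],1),"F",np.round(s["ft_force"],1),"w",round(s["grip_width"],1),"t",s["time_s"])
print(np.round(R.as_matrix(),2).tolist(), np.round(s["joints"],2), r.nose_length)
E
python3 go.py 479.4 229.4 350
```

```text
d tool [-158.4   39.8    6.7] pos [393.1 368.1 356.7] F [0.9 0.3 0.2] w -0.0 t 1.5333
[[-0.31, 0.95, 0.0], [0.95, 0.31, 0.0], [0.0, 0.0, -1.0]] [-0.8   0.28  0.    1.47 -0.    1.39 -0.49] 22.0
```

Emit:
{"method": "servo_tool", "body": {
  "dp": [
    [-40,10,0],
    [-80,20,0],
    [-120,30,0],
    [-160,39,0],
    [-160,39,0],
    [-160,39,20],
    [-160,39,30],
    [-160,39,30]
  ],
  "spin": [0,0,0,0,0,0,0,0],
  "gripper": [-1,-1,-1,-1,-1,-1,-1,-1]
}}

```text
time_s: 2.2
eef_pos: [478.4, 229.7, 324.4]
eef_rot: [-0.001, 0.587, 0.81, -0.002]
ft_force: [-0.1, 0.2, 0.3]
grip_width: 0.1
finger_force: 0.0
```

```bash
python3 go.py 479.4 229.4 316
python3 - <<'E'
from h import *
a=imaging.get_image("scene");b=imaging.get_image("top")
A=cv2.resize(a[70:200,110:240],(400,400),interpolation=cv2.INTER_CUBIC)
B=cv2.resize(b[150:270,100:220],(400,400),interpolation=cv2.INTER_CUBIC)
cv2.imwrite("pics/c.png",np.hstack([A,B]))
E
```

```text
d tool [-0.5  0.9  8.4] pos [478.4 229.7 324.4] F [-0.1  0.2  0.3] w 0.1 t 2.2
[[-0.31, 0.95, -0.0], [0.95, 0.31, -0.0], [-0.0, -0.0, -1.0]] [-0.55  0.29  0.07  1.55 -0.02  1.31 -0.15] 22.0
```

View pics/c.png

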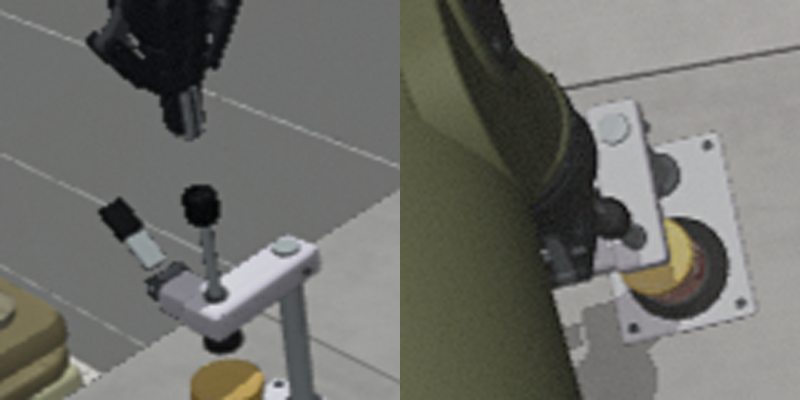

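```bash
python3 - <<'E'
from h import *
for P in [(478.4,229.7,302.4),(478.4,229.7,324.4),(479,229.4,294),(479,229.4,280),(479,229.4,250)]:
  print(P,proj("scene",P)[0],proj("top",P)[0])
a=imaging.get_image("scene");b=imaging.get_image("top");s=status.read_state();print(s["eef_pos"],s["time_s"])
A=cv2.resize(a[70:200,110:240],(400,400),interpolation=cv2.INTER_CUBIC)
B=cv2.resize(b[150:270,100:220],(400,400),interpolation=cv2.INTER_CUBIC)
cv2.imwrite("pics/d.png",np.hstack([A,B]))
for l in ["stand_knob"]:
  for c in ["scene","top"]: print(c,[(np.round(d["centre"]),round(d["conf"],2)) for d in imaging.boxes_of(l,c)])
E
```

```text
(478.4, 229.7, 302.4) [173.17058867 128.10592773] [160.74229154 214.06948763]
(478.4, 229.7, 324.4) [171.76235194 119.51343713] [158.41688372 212.39396572]
(479, 229.4, 294) [173.99160023 131.2855321 ] [161.76902371 214.43198581]
(479, 229.4, 280) [174.8502359  136.54326521] [163.15862305 215.43916708]
(479, 229.4, 250) [176.63238461 147.45599867] [165.99390398 217.49417804]
[479.60900121 230.56386721 327.29093321] 2.4
scene [(array([479., 225., 256.]), 0.75)]
top [(array([480., 227., 294.]), 0.61)]
```

View pics/d.png

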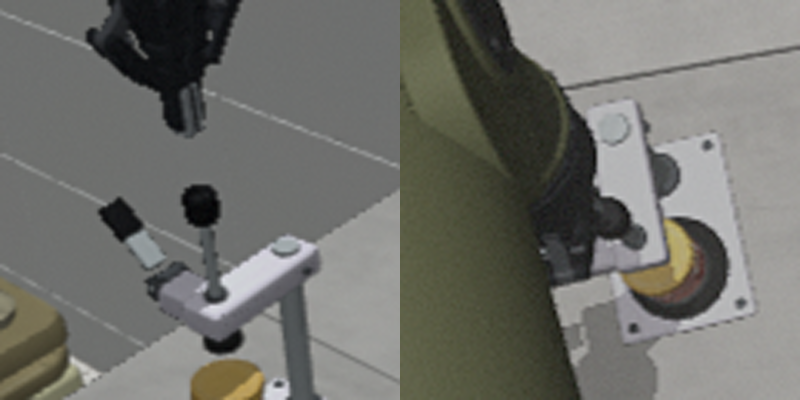

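```bash
python3 - <<'E'
from h import *
for z in (194,207,216,240,270): print(z,proj("scene",(272.3,562.5,z))[0],proj("top",(272.3,562.5,z))[0])
a=cv2.imread("pics/a.png");b=cv2.imread("pics/b.png")
A=cv2.resize(a[50:150,0:100],(400,400),interpolation=cv2.INTER_CUBIC)
B=cv2.resize(b[260:360,0:100],(400,400),interpolation=cv2.INTER_CUBIC)
cv2.imwrite("pics/e.png",np.hstack([A,B]))
E
```

```text
194 [ 54.96742175 137.57025387] [ 20.75268973 295.62479788]
207 [ 53.32709056 133.46275113] [ 17.52385956 295.86658366]
216 [ 52.1758687  130.58001198] [ 15.23473348 296.03800119]
240 [ 49.04169046 122.73181293] [  8.90415462 296.51205644]
270 [ 44.98718719 112.57905636] [  0.49427665 297.14181667]
```

View pics/e.png

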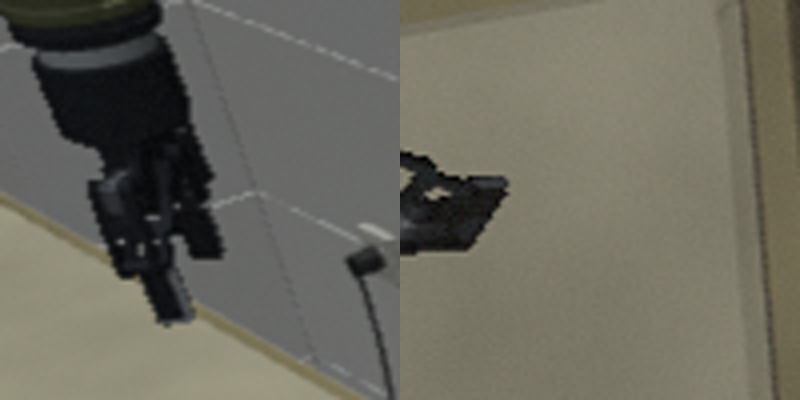

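```bash
python3 - <<'E'
from h import *
from scipy.optimize import least_squares
y=np.array([.4357,.9,0]);x=np.array([-.9,.4357,0]);C=np.array([272.3,562.5,207])
f1=C-y*46;f2=C+y*46
for n,f in(("near",f1),("far",f2)): print(n,proj("scene",f)[0],proj("top",f)[0], "corners",proj("scene",f+11*x)[0],proj("scene",f-11*x)[0],proj("top",f+11*x)[0],proj("top",f-11*x)[0])
obs=[("scene",f1,(44,130)),("scene",f2,(52,114)),("top",f1,(22,313))]
def res(d): return np.concatenate([proj(c,P+d)[0]-o for c,P,o in obs])
s=least_squares(res,[0,0,0]);print(s.x,res(s.x)); 
cur=np.array([479.6,230.6,305.3]);print("pred now",proj("scene",cur+s.x)[0],"seen 170.8,113.2")
print(imaging.camera_info("scene"))
E
```

```text
near [ 49.53960255 142.15561385] [ 33.10045024 306.2821095 ] corners [ 45.07069102 142.59917727] [ 53.99177462 141.71371191] [ 30.18513643 310.53011494] [ 36.00202663 302.05412135]
far [ 56.86172114 125.35023478] [  2.13678323 285.57777948] corners [ 52.70452751 125.73465347] [ 61.00438069 124.96716006] [ -0.81538255 289.72556592] [  5.07520678 281.44930084]
[-5.38238935  1.45590068 36.56396534] [-1.86397453  0.42415145 -1.85882247  0.01505307  0.94074654 -3.11388773]
pred now [168.4168211  112.62609254] seen 170.8,113.2
{'camera_matrix': array([[369.11841902,   0.        , 261.25440259],
       [  0.        , 369.11841902, 189.48107888],
       [  0.        ,   0.        ,   1.        ]]), 'world_to_cam': array([[ 7.88484218e-01, -6.15031187e-01,  5.41085731e-03,
        -4.39843345e+02],
       [-3.83295185e-01, -4.98235431e-01, -7.77718623e-01,
         3.92058016e+02],
       [ 4.81017089e-01,  6.11144905e-01, -6.28589266e-01,
         6.67202065e+02],
       [ 0.00000000e+00,  0.00000000e+00,  0.00000000e+00,
         1.00000000e+00]])}
```

In scene, the closed fingertips (px 171,113) show about 36 mm higher than the state says, but lateral alignment over the knob (px 176,131) is fine. I'll descend by force.

Emit:
{"method": "servo_tool", "body": {
  "dp": [
    [0,1,5],
    [0,1,10],
    [0,1,15],
    [0,1,20],
    [0,1,24],
    [0,1,28],
    [0,1,32],
    [0,1,36],
    [0,1,36]
  ],
  "spin": [0,0,0,0,0,0,0,0,0],
  "gripper": [-1,-1,-1,-1,-1,-1,-1,-1,-1]
}}

```text
time_s: 3.25
eef_pos: [480.0, 230.3, 289.5]
eef_rot: [-0.0, 0.587, 0.81, -0.001]
ft_force: [-0.3, -0.0, 1.0]
grip_width: 0.0
finger_force: 0.0
```

```bash
python3 go.py 479.4 229.4 280
python3 - <<'E'
from h import *
a=imaging.get_image("scene");b=imaging.get_image("top")
A=cv2.resize(a[80:220,110:250],(450,450),interpolation=cv2.INTER_CUBIC)
cv2.imwrite("pics/f.png",A)
E
```

```text
d tool [-0.6 -0.8  9.5] pos [480.  230.3 289.5] F [-0.3 -0.   1. ] w 0.0 t 3.25
[[-0.31, 0.95, -0.0], [0.95, 0.31, -0.0], [-0.0, -0.0, -1.0]] [-0.55  0.31  0.07  1.62 -0.02  1.22 -0.15] 22.0
```

View pics/f.png

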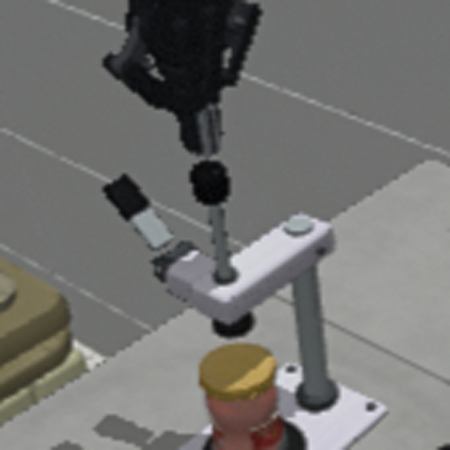

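The fingertips are now just above the knob (tip at crop (204,152), knob top (211,162)) and the knob hasn't moved. Continuing down.

Emit:
{"method": "servo_tool", "body": {
  "dp": [
    [0,0,4],
    [0,0,8],
    [0,0,12],
    [0,0,16],
    [0,0,20],
    [0,0,24],
    [0,0,28],
    [0,0,28]
  ],
  "spin": [0,0,0,0,0,0,0,0],
  "gripper": [-1,-1,-1,-1,-1,-1,-1,-1]
}}

```text
time_s: 4.02
eef_pos: [480.0, 230.3, 261.4]
eef_rot: [-0.0, 0.587, 0.81, -0.001]
ft_force: [-1.4, -0.4, 0.5]
grip_width: 0.2
finger_force: 0.0
```

Emit:
{"method": "servo_tool", "body": {
  "dp": [
    [0,0,3],
    [0,0,6],
    [0,0,9],
    [0,0,11],
    [0,0,11]
  ],
  "spin": [0,0,0,0,0],
  "gripper": [-1,-1,-1,-1,-1]
}}

```text
time_s: 4.43
eef_pos: [480.2, 230.4, 250.8]
eef_rot: [-0.0, 0.587, 0.81, -0.0]
ft_force: [0.0, 0.1, -1.3]
grip_width: 0.0
finger_force: 0.0
```

```bash
cat > k.py <<'E'
from h import *
# rubber foot (dark) below head in scene: track along rod axis; and foot-to-lid gap
a=imaging.get_image("scene")
zs=np.arange(100,310,4)
p=proj("scene",[(479.4,229.4,z) for z in zs])
print([(int(z),a[int(round(v)),int(round(u))].tolist()) for z,(u,v) in zip(zs,p)])
print(np.round(status.read_state()["ft_force"],1))
for l in ["stand_knob","chilli_jar"]: print([(np.round(d["centre"]),round(d["conf"],2)) for d in imaging.boxes_of(l,"scene")])
E
python3 k.py
```

```text
[(100, [58, 102, 120]), (104, [57, 103, 122]), (108, [19, 36, 42]), (112, [14, 13, 13]), (116, [18, 18, 17]), (120, [17, 16, 16]), (124, [41, 41, 38]), (128, [92, 92, 86]), (132, [90, 89, 83]), (136, [88, 87, 82]), (140, [87, 86, 81]), (144, [89, 88, 82]), (148, [87, 85, 81]), (152, [86, 83, 81]), (156, [96, 90, 91]), (160, [101, 95, 94]), (164, [107, 101, 101]), (168, [111, 105, 105]), (172, [116, 108, 109]), (176, [190, 178, 180]), (180, [214, 201, 203]), (184, [220, 213, 212]), (188, [217, 209, 209]), (192, [42, 40, 38]), (196, [61, 59, 56]), (200, [88, 87, 82]), (204, [89, 88, 84]), (208, [88, 86, 82]), (212, [88, 86, 82]), (216, [87, 86, 81]), (220, [90, 89, 84]), (224, [90, 88, 84]), (228, [90, 87, 83]), (232, [74, 73, 69]), (236, [6, 5, 5]), (240, [9, 4, 4]), (244, [12, 10, 11]), (248, [13, 13, 12]), (252, [10, 7, 6]), (256, [22, 19, 19]), (260, [38, 35, 35]), (264, [86, 84, 80]), (268, [86, 83, 80]), (272, [58, 55, 53]), (276, [61, 59, 56]), (280, [77, 74, 71]), (284, [85, 82, 79]), (288, [83, 82, 78]), (292, [63, 61, 58]), (296, [42, 40, 39]), (300, [19, 17, 15]), (304, [23, 20, 18]), (308, [16, 14, 10])]
[ 0.1 -1.2 -0.5]
[(array([478., 228., 218.]), 0.53)]
[(array([470., 213.,  75.]), 0.89), (array([650.,  76.,  68.]), 0.76)]
```

Emit:
{"method": "servo_tool", "body": {
  "dp": [
    [0,0,1.5],
    [0,0,3],
    [0,0,4.5],
    [0,0,6],
    [0,0,6]
  ],
  "spin": [0,0,0,0,0],
  "gripper": [-1,-1,-1,-1,-1]
}}

```text
time_s: 5.0
eef_pos: [480.3, 230.4, 245.1]
eef_rot: [-0.0, 0.587, 0.81, -0.0]
ft_force: [0.3, 0.5, 0.8]
grip_width: 0.2
finger_force: 0.0
```

Emit:
{"method": "servo_tool", "body": {
  "dp": [
    [0,0,1],
    [0,0,2],
    [0,0,2]
  ],
  "spin": [0,0,0],
  "gripper": [-1,-1,-1]
}}

```text
time_s: 5.25
eef_pos: [480.3, 230.4, 243.2]
eef_rot: [-0.0, 0.587, 0.81, -0.0]
ft_force: [-0.4, -0.1, 0.0]
grip_width: -0.1
finger_force: 0.0
```

Emit:
{"method": "servo_tool", "body": {
  "dp": [
    [0,0,1],
    [0,0,1],
    [0,0,1]
  ],
  "spin": [0,0,0],
  "gripper": [-1,-1,-1]
}}

```text
time_s: 5.5
eef_pos: [480.2, 230.4, 242.2]
eef_rot: [-0.0, 0.587, 0.81, -0.0]
ft_force: [-0.5, -0.3, -0.2]
grip_width: 0.2
finger_force: 0.0
```

Emit:
{"method": "servo_tool", "body": {
  "dp": [
    [0,0,1],
    [0,0,2],
    [0,0,2]
  ],
  "spin": [0,0,0],
  "gripper": [-1,-1,-1]
}}

```text
time_s: 5.75
eef_pos: [480.3, 230.4, 240.2]
eef_rot: [-0.0, 0.587, 0.81, -0.0]
ft_force: [-0.4, 0.5, -0.9]
grip_width: -0.2
finger_force: 0.0
```

Emit:
{"method": "servo_tool", "body": {
  "dp": [
    [0,0,1],
    [0,0,1]
  ],
  "spin": [0,0],
  "gripper": [-1,-1]
}}

```text
time_s: 5.92
eef_pos: [480.3, 230.4, 239.2]
eef_rot: [-0.0, 0.587, 0.81, -0.0]
ft_force: [0.2, 0.1, -0.3]
grip_width: -0.1
finger_force: 0.0
```

```bash
python3 k.py
```

```text
[(100, [21, 31, 35]), (104, [24, 23, 22]), (108, [22, 23, 22]), (112, [57, 56, 53]), (116, [89, 87, 83]), (120, [89, 87, 82]), (124, [92, 90, 86]), (128, [89, 88, 83]), (132, [89, 87, 82]), (136, [87, 84, 79]), (140, [88, 86, 81]), (144, [90, 89, 83]), (148, [88, 87, 82]), (152, [87, 84, 81]), (156, [96, 90, 91]), (160, [101, 94, 95]), (164, [108, 101, 102]), (168, [111, 104, 105]), (172, [116, 109, 111]), (176, [192, 179, 181]), (180, [214, 201, 203]), (184, [221, 214, 213]), (188, [214, 207, 207]), (192, [41, 41, 38]), (196, [54, 52, 49]), (200, [85, 83, 80]), (204, [89, 88, 83]), (208, [89, 88, 83]), (212, [87, 86, 81]), (216, [87, 86, 81]), (220, [76, 75, 71]), (224, [9, 6, 6]), (228, [11, 9, 8]), (232, [12, 10, 10]), (236, [12, 11, 11]), (240, [10, 9, 11]), (244, [15, 16, 14]), (248, [41, 38, 37]), (252, [80, 78, 74]), (256, [57, 56, 53]), (260, [62, 61, 57]), (264, [75, 72, 69]), (268, [84, 82, 78]), (272, [57, 55, 53]), (276, [63, 61, 58]), (280, [75, 72, 69]), (284, [83, 81, 77]), (288, [20, 17, 17]), (292, [21, 20, 17]), (296, [18, 16, 13]), (300, [18, 17, 16]), (304, [18, 15, 14]), (308, [20, 18, 15])]
[ 0.3 -0.  -0. ]
[(array([477., 228., 206.]), 0.62)]
[(array([468., 210.,  72.]), 0.75), (array([654.,  79.,  67.]), 0.68)]
```

Emit:
{"method": "servo_tool", "body": {
  "dp": [
    [0,0,1],
    [0,0,1]
  ],
  "spin": [0,0],
  "gripper": [-1,-1]
}}

```text
time_s: 6.23
eef_pos: [480.3, 230.4, 238.3]
eef_rot: [0.0, 0.587, 0.81, -0.0]
ft_force: [0.8, 0.5, -1.2]
grip_width: -0.1
finger_force: 0.0
```

Emit:
{"method": "servo_tool", "body": {
  "dp": [
    [0,0,1],
    [0,0,1]
  ],
  "spin": [0,0],
  "gripper": [-1,-1]
}}

```text
time_s: 6.4
eef_pos: [480.3, 230.4, 237.3]
eef_rot: [-0.0, 0.587, 0.81, -0.0]
ft_force: [-0.4, -0.1, 0.3]
grip_width: 0.4
finger_force: 0.1
```

Emit:
{"method": "servo_tool", "body": {
  "dp": [
    [0,0,1],
    [0,0,1]
  ],
  "spin": [0,0],
  "gripper": [-1,-1]
}}

```text
time_s: 6.57
eef_pos: [480.4, 230.5, 237.1]
eef_rot: [0.0, 0.587, 0.81, 0.0]
ft_force: [-1.4, -0.7, 7.5]
grip_width: -0.1
finger_force: 3.3
```

```bash
cat > m.py <<'E'
from h import *
s=status.read_state();print(np.round(s["joint_torque"],2),np.round(s["ft_force"],1),np.round(s["ft_torque"],2),np.round(s["eef_pos"],1))
a=imaging.get_image("scene").astype(float).mean(2)
def edge(z0,z1,lv):
    z=np.arange(z0,z1,.5);p=proj("scene",[(479.4,229.4,t) for t in z]).astype(np.float32)
    g=cv2.remap(a.astype(np.float32),p[:,0],p[:,1],cv2.INTER_LINEAR).ravel();return z,g
z,g=edge(200,270,0);i=np.nonzero(g<45)[0];print("knob span",z[i[0]],z[i[-1]])
z,g=edge(90,150,0);i=np.nonzero(g<45)[0];print("foot span",z[i[0]],z[i[-1]])
cv2.imwrite("pics/last.png",cv2.resize(a[100:240,130:250].astype(np.uint8),None,fx=4,fy=4,interpolation=cv2.INTER_CUBIC))
E
python3 m.py
```

```text
[ 2.000e-02 -4.651e+01  1.260e+00 -2.328e+01  3.000e-02 -6.700e-01
  0.000e+00] [-1.4 -0.7  7.5] [-0.25  0.39 -0.02] [480.4 230.5 237.1]
knob span 219.5 246.0
foot span 95.5 109.5
```

Contact: 7.5 N against the lid. Now over to the lever (tool x is the stand's +y).

Emit:
{"method": "servo_tool", "body": {
  "dp": [
    [0,0,-12],
    [0,0,-35],
    [0,0,-45],
    [0,0,-45],
    [35,0,-45],
    [70,0,-45],
    [102,0,-45],
    [102,0,-45],
    [102,0,-45],
    [102,0,-25]
  ],
  "spin": [0,0,0,0,0,0,0,0,0,0],
  "gripper": [-1,-1,-1,-1,-1,-1,-1,-1,-1,-1]
}}

```text
time_s: 7.45
eef_pos: [450.0, 327.9, 263.3]
eef_rot: [0.001, 0.586, 0.81, 0.002]
ft_force: [0.5, 0.4, -0.4]
grip_width: 0.3
finger_force: 0.0
```

```bash
python3 m.py; python3 - <<'E'
from h import *
a=imaging.get_image("scene");A=cv2.resize(a[80:230,110:260],(600,600),interpolation=cv2.INTER_CUBIC);cv2.imwrite("pics/g.png",A)
E
```

```text
[-1.740e+00 -5.206e+01  0.000e+00 -2.584e+01 -1.800e-01  1.970e+00
 -4.000e-02] [ 0.5  0.4 -0.4] [-0.04 -0.08 -0.02] [450.  327.9 263.3]
knob span 219.0 257.0
foot span 95.0 109.5
```

View pics/g.png

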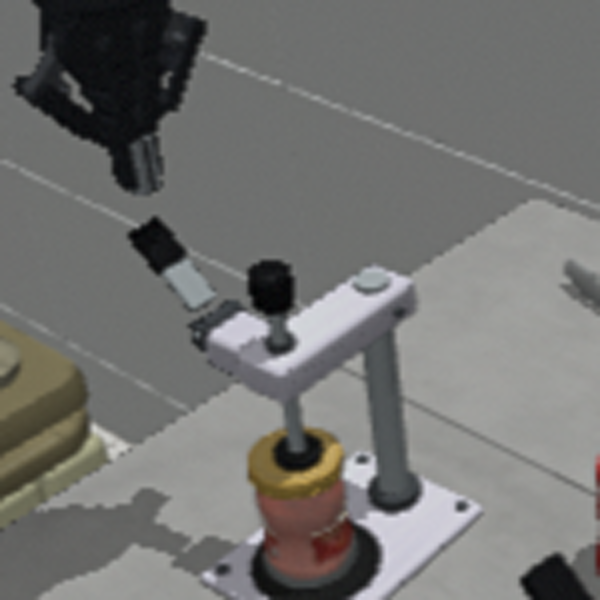

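The foot is on the yellow lid (crop (297,452)), the jar is upright, and the fingers (138,190) are just above the lever's tip (152,222), slightly outward. I'll move 6 mm inward and press down.

Emit:
{"method": "servo_tool", "body": {
  "dp": [
    [-6,0,0],
    [-6,0,8],
    [-6,0,16],
    [-6,0,24],
    [-6,0,32],
    [-6,0,40],
    [-6,0,48],
    [-6,0,54],
    [-6,0,58],
    [-6,0,58]
  ],
  "spin": [0,0,0,0,0,0,0,0,0,0],
  "gripper": [-1,-1,-1,-1,-1,-1,-1,-1,-1,-1]
}}

```text
time_s: 8.38
eef_pos: [450.0, 321.5, 202.4]
eef_rot: [-0.0, 0.586, 0.81, -0.001]
ft_force: [-0.0, 0.0, 0.1]
grip_width: 0.2
finger_force: 0.0
```

Emit:
{"method": "servo_tool", "body": {
  "dp": [
    [0,0,2],
    [0,0,4],
    [0,0,6],
    [0,0,8],
    [0,0,8]
  ],
  "spin": [0,0,0,0,0],
  "gripper": [-1,-1,-1,-1,-1]
}}

```text
time_s: 8.8
eef_pos: [450.4, 321.7, 195.2]
eef_rot: [0.0, 0.587, 0.81, 0.0]
ft_force: [0.0, -0.4, 0.2]
grip_width: -0.1
finger_force: 0.2
```

Emit:
{"method": "servo_tool", "body": {
  "dp": [
    [0,0,1],
    [0,0,2],
    [0,0,3],
    [0,0,3]
  ],
  "spin": [0,0,0,0],
  "gripper": [-1,-1,-1,-1]
}}

```text
time_s: 9.13
eef_pos: [450.3, 321.7, 192.3]
eef_rot: [-0.0, 0.587, 0.81, -0.0]
ft_force: [0.3, 1.4, 1.2]
grip_width: -0.3
finger_force: 0.4
```

Emit:
{"method": "servo_tool", "body": {
  "dp": [
    [0,0,1],
    [0,0,2],
    [0,0,2]
  ],
  "spin": [0,0,0],
  "gripper": [-1,-1,-1]
}}

```text
time_s: 9.38
eef_pos: [450.4, 321.7, 190.2]
eef_rot: [-0.0, 0.587, 0.81, -0.0]
ft_force: [0.0, 1.4, 0.4]
grip_width: -0.3
finger_force: 0.5
```

Emit:
{"method": "servo_tool", "body": {
  "dp": [
    [0,0,1],
    [0,0,2],
    [0,0,2]
  ],
  "spin": [0,0,0],
  "gripper": [-1,-1,-1]
}}

```text
time_s: 9.63
eef_pos: [450.3, 321.6, 188.2]
eef_rot: [-0.0, 0.587, 0.81, -0.0]
ft_force: [-0.3, 1.0, 0.9]
grip_width: -0.2
finger_force: 0.4
```

Emit:
{"method": "servo_tool", "body": {
  "dp": [
    [0,0,1],
    [0,0,2],
    [0,0,2]
  ],
  "spin": [0,0,0],
  "gripper": [-1,-1,-1]
}}

```text
time_s: 9.88
eef_pos: [450.4, 321.8, 186.7]
eef_rot: [-0.0, 0.587, 0.81, 0.0]
ft_force: [-1.1, 0.8, 5.2]
grip_width: -0.0
finger_force: 2.3
```

Emit:
{"method": "servo_tool", "body": {
  "dp": [
    [0,0,1],
    [0,0,1.5],
    [0,0,1.5]
  ],
  "spin": [0,0,0],
  "gripper": [-1,-1,-1]
}}

```text
time_s: 10.13
eef_pos: [450.5, 321.9, 186.4]
eef_rot: [0.0, 0.587, 0.81, 0.001]
ft_force: [-2.8, -1.7, 13.8]
grip_width: 0.3
finger_force: 6.8
```

The lever is hard on its stop (13.8 N with no further travel). Retreating and checking.

Emit:
{"method": "servo_tool", "body": {
  "dp": [
    [0,0,-15],
    [0,0,-50],
    [0,0,-90],
    [0,0,-110],
    [40,0,-110],
    [80,0,-110],
    [120,0,-110],
    [160,0,-110],
    [190,0,-110],
    [190,0,-110]
  ],
  "spin": [0,0,0,0,0,0,0,0,0,0],
  "gripper": [-1,-1,-1,-1,-1,-1,-1,-1,-1,-1]
}}

```text
time_s: 10.97
eef_pos: [385.8, 508.7, 293.0]
eef_rot: [-0.002, 0.583, 0.813, -0.001]
ft_force: [-1.4, -0.5, -0.1]
grip_width: -0.2
finger_force: 0.0
```

```bash
python3 m.py; python3 - <<'E'
from h import *
a=imaging.get_image("scene");A=cv2.resize(a[100:230,110:240],(400,400),interpolation=cv2.INTER_CUBIC)
b=imaging.get_image("top");B=cv2.resize(b[165:265,110:210],(400,400),interpolation=cv2.INTER_CUBIC)
cv2.imwrite("pics/z.png",np.hstack([A,B]))
E
```

```text
[  2.31 -62.64   2.86 -28.18   0.65   0.27  -0.8 ] [-1.4 -0.5 -0.1] [-0.07  0.09 -0.  ] [385.8 508.7 293. ]
knob span 219.0 257.0
foot span 95.0 109.5
```

View pics/z.png

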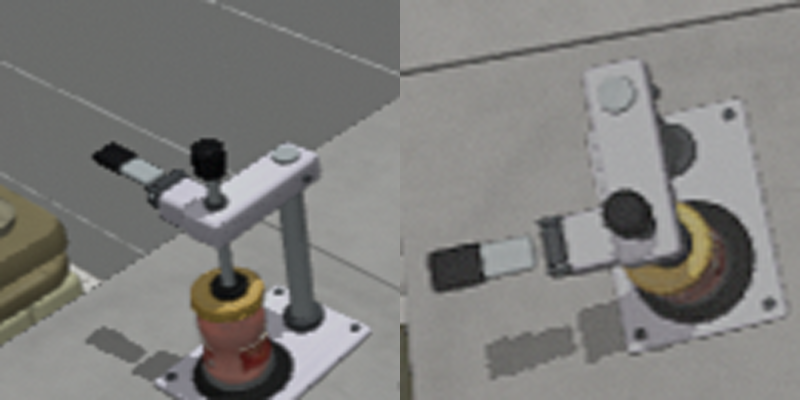

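The lever is down (scene crop (115,157)), the foot is on the lid (230,285), the jar is upright and the robot is clear.

```bash
python3 -c "
from plant import job
print(job.hand_in())"
```

```text
the job is handed in; nothing more can be done
None
```

The chilli-jar stand's stop rod rests on the yellow lid, its clamp lever is pressed down onto its stop, the jar is upright, and the job was handed in at about 11 s with the arm clear.

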